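Reverse the wrongly fitted fuse carrier

TASK

One of the three pull-out fuse carriers in the grey fuse box sits the wrong way round: its yellow end points away from the yellow bar on the box. Pull it right out by its handle, turn it end for end and put it back in the same slot, fully home, with its yellow end next to the yellow bar like the other two. Do not drop it in, leave the other two carriers seated where they are, and let go at the end.

Things in the scene. Friction and masses are not known exactly. Their poses are not given: they have to be found in the camera images.
- fusebox: Grey box lying fixed on the table, 176 x 326, top face 70 mm high (rim 76). A yellow bar runs along one long edge of the top; origin: on the table under the bar's middle. +x from slots to bar, y along the bar, z up. Three slots in a row along y, centres at x = -65, y = -95, 0, +95 mm; mouths 66 (x) x 32 mm with a 4 mm chamfer, 44 mm deep.
- carrier: The reversed fuse carrier, in any slot. Black flange 84 (x) x 48 x 8 mm, its last 18 mm at one end yellow; on top a red handle tab 40 (x) x 14 (y) mm, z = 8 to 48 mm; below a grey plug 60 x 26, 36 mm long, last 12 mm only 50 x 16. Origin: centre of the flange's underside (70 mm above table when seated). +x to its yellow end, z up. About 0.2 kg; no latch, slides freely, 3 mm play per side.
- neighbour_a: Identical fuse carrier, rightly fitted (yellow end next to the yellow bar) in one of the other slots; same origin and axes.
- neighbour_b: Identical fuse carrier, rightly fitted in the remaining slot; same origin and axes.
Mind the look-alikes: they are no part of the job. Leave any purple look-alike of the carrier alone.

How it is judged:
By the outcome, as a careful person would: the job done as asked, in the order asked, and still so for the second after the job is handed in, with the robot touching nothing.
It also fails if it takes over 40 s, if anything falls off the work surface, if the arm or the gripper's body presses on something with over 40 N, if the wrist force passes 120 N, or if a joint passes its speed limit or range.

ROBOT

A 6-joint arm with a two-finger parallel gripper is mounted at the origin on the work surface. World frame = base frame: x ahead of the robot, y to its left, z up, the work surface at z = 0. Lengths are in m, angles in rad, forces in N, time in s.
With the tool pointing down it reaches from about 0.35 to 0.85 m from the base axis. Payload 8.1 kg.
Tool frame: the origin (TCP) lies midway between the tips of the shut fingers; the grasp point (between the pads) lies 19 mm behind it; x points along the fingers, z is the direction in which the jaws open and shut, and the axes are right-handed (so a half turn about x gives the same grasp; the last joint's range is limited). The gripper opens to 93 mm and grips with 3 to 60 N. Pads are 15 mm wide; open, the fingers measure 128 mm over their backs; the gripper's body (75 mm by 188 mm) begins 65 mm behind the grasp point.
Start: joints at [-1.229, 0.13, 1.488, -0, 1.523, -0.085], TCP at [0.248, -0.546, 0.187] pointing down, gripper open.
Joint ranges: [-2.96, 2.96], [-0.89, 2.26], [0.02, 2.5], [-1.34, 4.48], [0, 2.73], [-2.66, 2.66]. Speed limits (rad/s): [2.39, 2.39, 2.79, 3.14, 3.14, 3.14].

INTERFACE

Orientations are given as a unit quaternion [x, y, z, w].
In Python, from rig import ctrl, camera, camera_model gives the robot as it stands.
- The arm moves only by the tool drive_tool, never from a script. Its argument "rows" is a list that holds one entry, the list of rows, each a list of 5 numbers: the finger opening in m, from 0 to 0.093, then the shift along the tool's x, y, z in m, then the turn about the tool's x in rad. A call has 1 to 20 rows; each row is the pose to reach, as a shift and turn from the pose commanded when the call began, along the tool's axes at that moment; what a row does not reach only later rows make up. A row lasts 1/12 s, in which the tool goes at most 41.7 mm and 7.16 degrees, less where a joint would pass 70% of its speed; a pose out of reach is approached as far as the arm can. A call with a gripper value outside its range is refused whole. The fingers move at their own pace and stop on an object; "force" is the grip in N (left out, the last holds). Time passes only in rows, so rows that repeat a pose let the fingers close. It gives the time, the measured TCP pose, the force and the opening at its end, in the units of the state.
- ctrl.read_state(): the state, without advancing time (a new reading comes with each control period).
- camera(name): name is "scene" or "top" or "wrist"; returns the picture (400x640x3 uint8, red, green, blue); there is no depth.
- camera_model(name): a dict with "fov_y" (degrees; the focal length in pixels is half the picture's height over the tangent of half this angle, whatever the lens; pixels are square), "cx", "cy" (the principal point, pixels), "rvec" (rotation vector, rad) and "tvec" (3), from world to camera coordinates, as OpenCV has them; the wrist camera has in their place "T_tool_cam" (4x4, takes a point from camera to tool coordinates, whose origin is the TCP and whose axes are the tool frame's). Camera axes: x right, y down, z forward; pixel columns grow to the right and rows downward; lengths in m; the calibration is good to about 2 mm. The wrist camera is an equidistant fisheye: a pixel r from the principal point sees the ray r / f radians off the axis. A picture is of the moment at which its call begins: read the wrist's pose just before it. camera_model takes no time and is no camera call.
- ctrl.hand_in(): hands the job in, once; it reports no verdict.
The state is a dict: "clock": time; "q": joint angles; "qvel": joint speeds; "joint_torque": joint torques, N m; "tool_pos": TCP position; "eef_rot": TCP orientation; "contact_force": force on the tool from outside, world axes, zero at the start; "wrist_torque": the same for the moment, N m; "finger_gap": opening from 0.0 (shut) to 1.0 (fully open).
Only numpy, scipy, OpenCV 4.12 (cv2) and the standard library are available. Lean on these libraries where they do the work, as an engineer would, in place of code of your own. Each camera call takes 0.05 s, during which the arm holds its last target.

## Working session

There is one attempt and no reset: what is moved stays moved. The work goes in short steps, Python scripts to look and compute and a tool call to move; the robot and the scene stay as the last step left them, time stands still between calls to the robot, and variables do not carry over. Pictures are saved under pics/ and viewed, and the job is handed in when it is done.

Besides the shell and the picture viewer there is one more tool, called after "Request:" as name(argument=value, ...), one argument or row to a line, values as JSON. drive_tool: Moves the arm, as the interface text tells. Its arguments: {"type":"object","properties":{"rows":{"type":"array"},"force":{"type":"number"}},"required":["rows"]}

```bash
ls; mkdir -p pics
python3 - <<'E'
from rig import ctrl,camera,camera_model
import cv2
print(ctrl.read_state())
for n in ["scene","top"]:
    print(n,camera_model(n)); cv2.imwrite(f"pics/{n}0.png",camera(n)[:,:,::-1])
print(camera_model("wrist"))
E
```

```text
pics
{'clock': 0.0, 'q': array([-1.22940937e+00,  1.31153501e-01,  1.48927455e+00,  8.56968889e-06,
        1.52302258e+00, -8.53715653e-02]), 'qvel': array([ 0.00095492,  0.00053064, -0.00060158,  0.00034044,  0.00049246,
       -0.00021362]), 'joint_torque': array([-3.11922922e-04, -5.59834886e+01, -4.91768146e+01,  7.68042658e-02,
        3.57378926e-02, -1.40952166e-04]), 'tool_pos': array([ 0.24817859, -0.54556782,  0.1859947 ]), 'eef_rot': array([ 0.38318234,  0.59506011, -0.38237475,  0.59402383]), 'contact_force': array([ 0.3294711 ,  0.31366683, -0.26220487]), 'wrist_torque': array([ 0.00482933, -0.05036666,  0.01388316]), 'finger_gap': 0.9985847718146021}
scene {'fov_y': 47.324575883366464, 'cx': 316.36770108759754, 'cy': 202.17929620176977, 'rvec': array([ 0.86443849,  2.53057696, -1.09885821]), 'tvec': array([ 0.51794832, -0.22245882,  0.99110293])}
top {'fov_y': 45.178679870977035, 'cx': 319.5607701856273, 'cy': 198.89869698150306, 'rvec': array([ 2.11247859, -2.1577451 ,  0.09310648]), 'tvec': array([0.05580885, 0.65297749, 0.74669402])}
{'fov_y': 65.70646984690485, 'cx': 320.3229122236778, 'cy': 201.98873096039654, 'T_tool_cam': array([[-4.86993213e-04, -2.55381900e-01,  9.66840136e-01,
        -1.97387868e-01],
       [-3.44051692e-04, -9.66840150e-01, -2.55382077e-01,
         7.07711431e-02],
       [ 9.99999822e-01, -4.57012323e-04,  3.82980017e-04,
        -5.82734776e-04],
       [ 0.00000000e+00,  0.00000000e+00,  0.00000000e+00,
         1.00000000e+00]])}
```

View pics/scene0.png

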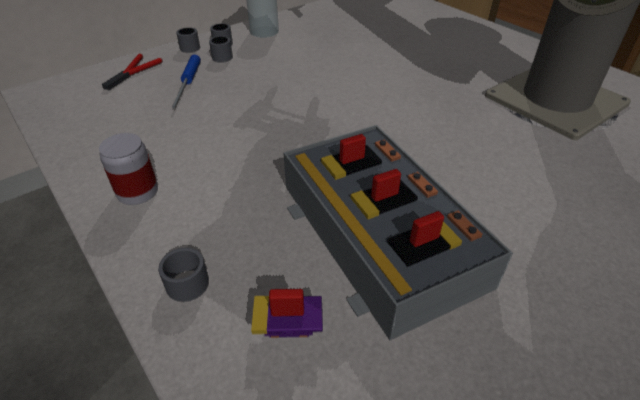

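View pics/top0.png

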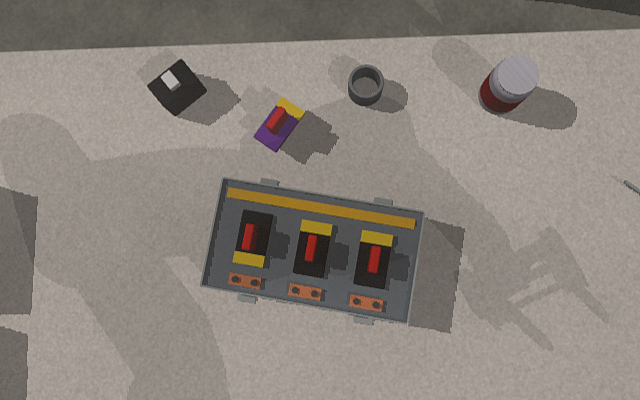

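The scene view shows three carriers in the box with red handles at (352,150), (387,185) and (427,229), and a purple look-alike at (287,312). In the top view the three are at (252,238), (313,248) and (373,258), and the purple one is at (278,124).

The candidates in the top view are (252,238), with yellow at (249,260) away from the bar, then (313,248) and (373,258), with yellow next to the bar. The first fits the description. I'll confirm it in an enlarged crop.

```bash
cat > h.py <<'E'
import numpy as np,cv2
from scipy.spatial.transform import Rotation as R
from rig import ctrl,camera,camera_model
def K(m):
    f=200/np.tan(np.radians(m["fov_y"]/2)); return np.array([[f,0,m["cx"]],[0,f,m["cy"]],[0,0,1]])
def ray(name,uv,st=None):
    m=camera_model(name)
    if name=="wrist":
        f=K(m)[0,0]; d=np.array([uv[0]-m["cx"],uv[1]-m["cy"]]); r=np.hypot(*d); th=r/f
        v=np.r_[d/r*np.sin(th),np.cos(th)]
        T=np.array(m["T_tool_cam"]); Rt=R.from_quat(st["eef_rot"]).as_matrix()
        return st["tool_pos"]+Rt@T[:3,3], Rt@T[:3,:3]@v
    Rm=cv2.Rodrigues(np.array(m["rvec"]))[0]
    v=np.linalg.inv(K(m))@[uv[0],uv[1],1]; v/=np.linalg.norm(v)
    return -Rm.T@m["tvec"], Rm.T@v
def onz(name,uv,z,st=None):
    o,d=ray(name,uv,st); return o+d*(z-o[2])/d[2]
def tri(r1,r2):
    (a,d),(b,e)=r1,r2
    s=np.linalg.lstsq(np.c_[d,-e],b-a,rcond=None)[0]
    p,q=a+d*s[0],b+e*s[1]; return (p+q)/2,np.linalg.norm(p-q)
E
python3 - <<'E'
import cv2,numpy as np
t=cv2.imread("pics/top0.png");s=cv2.imread("pics/scene0.png")
a=cv2.resize(t[170:335,195:435],None,fx=3.3,fy=3.3,interpolation=cv2.INTER_CUBIC)
b=cv2.resize(s[120:300,280:500],None,fx=3.3,fy=3.3,interpolation=cv2.INTER_CUBIC)
cv2.imwrite("pics/ctop.png",a);cv2.imwrite("pics/cscene.png",b)
E
```

```text
(no output)
```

View pics/ctop.png

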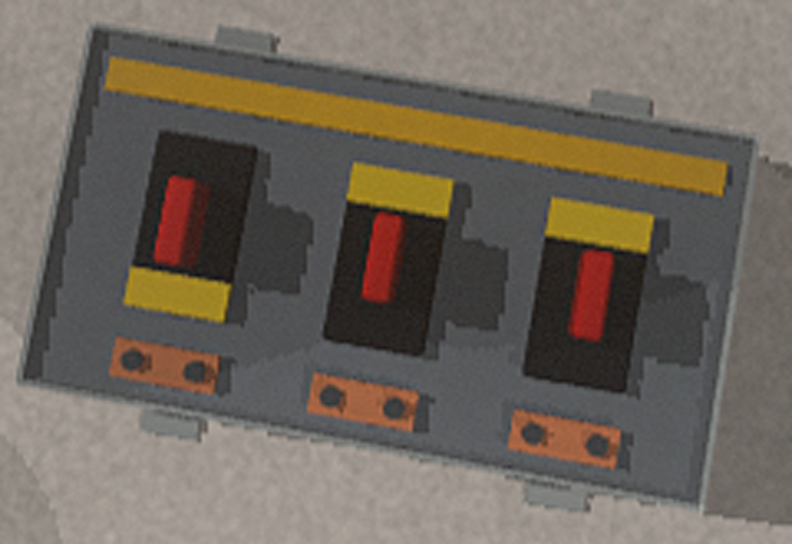

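View pics/cscene.png

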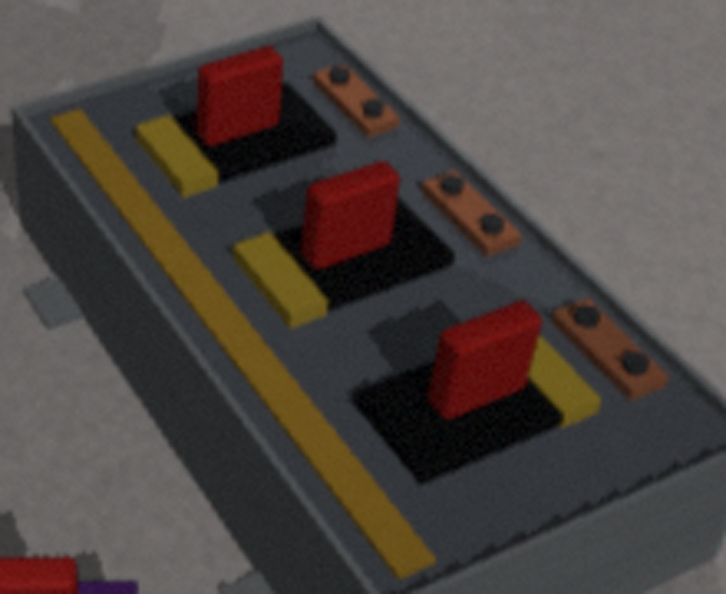

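The crops confirm it. The leftmost carrier in the top view (nearest in the scene view) has its yellow end pointing away from the bar, while the other two point towards it. Next I'll measure.

Run:
```python
from h import *
T=lambda u,v:np.array([195+(u+.5)/3.3-.5,170+(v+.5)/3.3-.5]); S=lambda u,v:np.array([280+(u+.5)/3.3-.5,120+(v+.5)/3.3-.5])
pairs={"bar end L outer":((108,57),(438,556)),"bar end R outer":((727,161),(88,112)),"bar R inner":((723,195),(53,118)),
"flange far-left(bar side,left)":((160,130),(420,474)),"flange bar right":((257,147),(352,393)),"flange yellow left":((124,305),(600,402)),
"handle top bar-left":((170,177),(440,355)),"handle top bar-right":((196,180),(433,337)),"handle bk-left":((155,262),(540,320)),"handle bk-right":((181,266),(527,302)),
}
for k,(a,b) in pairs.items():
    p,e=tri(ray("top",T(*a)),ray("scene",S(*b))); print(k,p.round(4),round(e,4))
# flange corners on plane z=.078
c=np.array([onz("top",T(*a),.078) for a in [(160,130),(257,147),(226,322),(124,305)]]);print(c.round(4),c.mean(0))
ax=(c[0]+c[1]-c[2]-c[3]);print("yaw to bar",np.degrees(np.arctan2(ax[1],ax[0])))
b=[onz("top",T(*a),.07) for a in [(108,57),(727,161),(723,195),(104,88)]]
d=b[0]-b[1];print("bar",np.round(b,4),"bar dir",np.degrees(np.arctan2(d[1],d[0])),np.linalg.norm(d))
h=[onz("top",T(*a),.118) for a in [(170,177),(196,180),(181,266),(155,262)]];print("handle",np.round(h,4),np.mean(h,0))
for cs in [[(350,162),(454,179),(425,356),(323,338)],[(551,197),(655,213),(627,392),(524,374)]]:
    q=np.mean([onz("top",T(*a),.078) for a in cs],0);print("nb",q)
st=ctrl.read_state();print(R.from_quat(st["eef_rot"]).as_matrix().round(4), st["tool_pos"],st["clock"])
```

```text
bar end L outer [0.6669 0.1901 0.0854] 0.0131
bar end R outer [ 0.6081 -0.0996  0.0808] 0.0192
bar R inner [ 0.6043 -0.1095  0.0662] 0.0107
flange far-left(bar side,left) [0.6361 0.1615 0.0783] 0.0004
flange bar right [0.6269 0.1154 0.0769] 0.0009
flange yellow left [0.5535 0.1787 0.0771] 0.0005
handle top bar-left [0.6126 0.1469 0.1152] 0.0062
handle top bar-right [0.6094 0.137  0.1149] 0.0013
handle bk-left [0.5725 0.1558 0.1161] 0.0001
handle bk-right [0.5697 0.1452 0.1158] 0.0026
[[0.6363 0.1614 0.078 ]
 [0.627  0.1149 0.078 ]
 [0.5449 0.13   0.078 ]
 [0.5537 0.1783 0.078 ]] [0.59045265 0.14614637 0.078     ]
yaw to bar -11.002994347385682
bar [[ 0.6735  0.1886  0.07  ]
 [ 0.6161 -0.108   0.07  ]
 [ 0.6    -0.1054  0.07  ]
 [ 0.6583  0.1904  0.07  ]] bar dir 79.05544925675997 0.30202300998332743
handle [[0.6104 0.1487 0.118 ]
 [0.6088 0.1369 0.118 ]
 [0.5704 0.1437 0.118 ]
 [0.5724 0.1554 0.118 ]] [0.59048352 0.14620963 0.118     ]
nb [0.57320089 0.05333765 0.078     ]
nb [ 0.55501707 -0.04030666  0.078     ]
[[-5.000e-04  9.103e-01  4.139e-01]
 [ 1.600e-03  4.139e-01 -9.103e-01]
 [-1.000e+00  2.000e-04 -1.700e-03]] [ 0.24819139 -0.54564545  0.18609259] 0.1
```

I have the target: centre about (0.590, 0.146), bar direction yaw −11°, flange top about 0.077, handle top about 0.116. The triangulated heights agree with the text. Next I hover above it with the tool z at −101°, which leaves range in joint 6 for the half turn.

Request:
drive_tool(
  rows=[
    [[0.06,0,0.02,-0.016,0.02],[0.06,0,0.05,-0.041,0.05],[0.06,0,0.08,-0.065,0.09],[0.06,0,0.112,-0.091,0.13],[0.06,0,0.144,-0.118,0.17],[0.06,0,0.176,-0.144,0.21],[0.06,0,0.208,-0.17,0.25],[0.06,0,0.24,-0.196,0.29],[0.06,0,0.272,-0.222,0.33],[0.06,0,0.304,-0.248,0.37],[0.06,0,0.336,-0.274,0.41],[0.06,0,0.368,-0.3,0.45],[0.06,0,0.4,-0.326,0.49],[0.06,0,0.432,-0.353,0.53],[0.06,0,0.464,-0.379,0.56],[0.06,0,0.496,-0.405,0.58],[0.06,0,0.528,-0.431,0.6],[0.06,0,0.56,-0.457,0.62],[0.06,0,0.585,-0.477,0.62],[0.06,0,0.598,-0.488,0.62]],
  ],
  force=30,
)

```text
clock: 1.77
tool_pos: [0.5912, 0.1493, 0.1861]
eef_rot: [-0.545, -0.451, 0.545, -0.45]
contact_force: [0.9, -0.9, -0.6]
finger_gap: 0.646
```

Request:
drive_tool(
  rows=[
    [[0.06,0,0,0,0],[0.06,0,0,0,0],[0.06,0,0,0,0]],
  ],
)

```text
clock: 2.02
tool_pos: [0.5902, 0.1448, 0.1865]
eef_rot: [-0.545, -0.449, 0.546, -0.449]
contact_force: [0.6, 0.4, 0.3]
finger_gap: 0.645
```

Run:
```python
from h import *
st=ctrl.read_state();im=camera("wrist")
import pickle;pickle.dump(st,open("st1.pkl","wb"))
print(st["tool_pos"],R.from_quat(st["eef_rot"]).as_matrix().round(4),st["q"].round(3),st["clock"],st["finger_gap"])
cv2.imwrite("pics/w1.png",im[:,:,::-1])
```

```text
[0.59022435 0.14484226 0.18652548] [[-1.100e-03  9.814e-01 -1.921e-01]
 [-6.000e-04 -1.921e-01 -9.814e-01]
 [-1.000e+00 -1.000e-03  8.000e-04]] [ 0.157  0.153  1.465 -0.     1.525  1.921] 2.0167 0.644611498813605
```

View pics/w1.png

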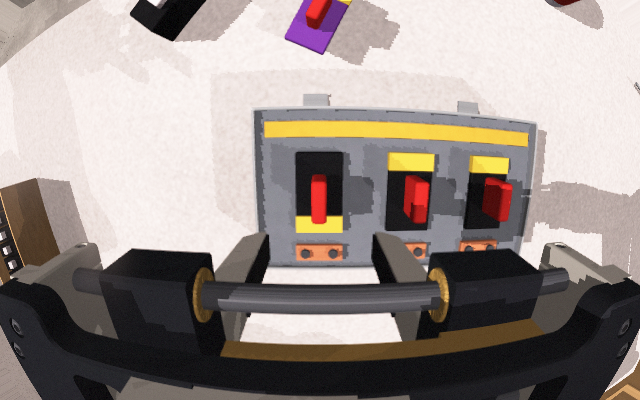

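The wrist view shows the target handle at (319,198), centred between the fingers, with its yellow end at (319,224) away from the bar at y≈135. I'll refine with the wrist rays.

Run:
```python
import cv2
a=cv2.imread("pics/w1.png")[140:260,270:430]
cv2.imwrite("pics/w1c.png",cv2.resize(a,None,fx=5,fy=5,interpolation=cv2.INTER_CUBIC))
```

```text
(no output)
```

View pics/w1c.png

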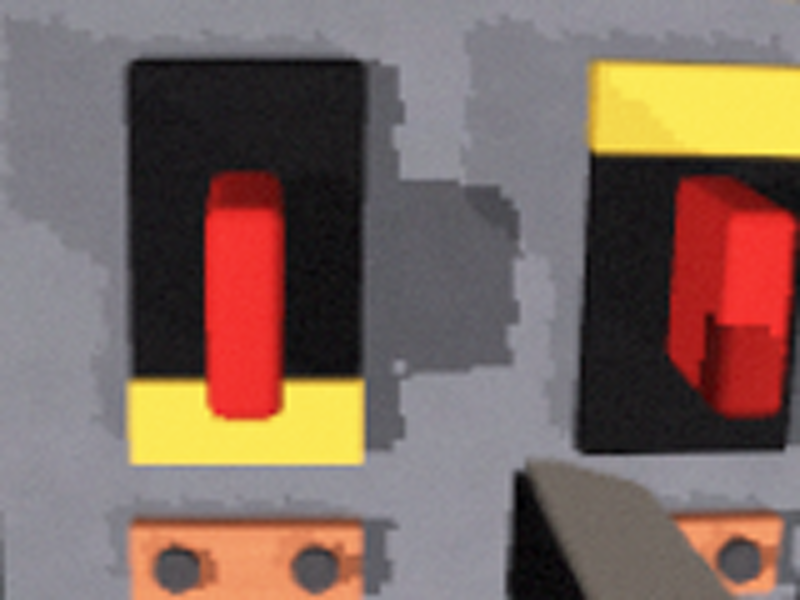

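Run:
```python
from h import *
import pickle
st=pickle.load(open("st1.pkl","rb"))
W=lambda u,v:np.array([270+(u+.5)/5-.5,140+(v+.5)/5-.5])
Rt=R.from_quat(st["eef_rot"]).as_matrix()
def tl(p): return ((p-st["tool_pos"])@Rt).round(4)
for n,z,cs in [("flange",.078,[(131,60),(364,60),(364,464),(129,464)]),("handle",.118,[(206,207),(284,207),(283,418),(207,418)]),("nb flange left edge",.078,[(592,62),(579,450)]),]:
    p=np.array([onz("wrist",W(*c),z,st) for c in cs]);m=p.mean(0)
    print(n,m.round(4),"in tool",tl(m),[tuple(tl(q)) for q in p])
# height by tri with top cam
T=lambda u,v:np.array([195+(u+.5)/3.3-.5,170+(v+.5)/3.3-.5])
for n,a,b in [("hbl",(170,177),(206,207)),("hbr",(196,180),(284,207)),("hkr",(181,266),(283,418)),("f1",(160,130),(131,60)),("f3",(226,322),(364,464))]:
    p,e=tri(ray("top",T(*a)),ray("wrist",W(*b),st)); print(n,p.round(4),tl(p),round(e,4))
print(st["contact_force"])
```

```text
flange [0.5894 0.1468 0.078 ] in tool [ 0.1085 -0.0011 -0.0019] [(np.float64(0.1085), np.float64(0.0413), np.float64(-0.0247)), (np.float64(0.1085), np.float64(0.0412), np.float64(0.0214)), (np.float64(0.1086), np.float64(-0.0435), np.float64(0.0228)), (np.float64(0.1085), np.float64(-0.0435), np.float64(-0.0268))]
handle [0.5903 0.1468 0.118 ] in tool [ 0.0685 -0.0002 -0.002 ] [(np.float64(0.0685), np.float64(0.0192), np.float64(-0.0088)), (np.float64(0.0685), np.float64(0.0192), np.float64(0.0048)), (np.float64(0.0685), np.float64(-0.0196), np.float64(0.0048)), (np.float64(0.0685), np.float64(-0.0196), np.float64(-0.0089))]
nb flange left edge [0.5774 0.0778 0.078 ] in tool [0.1086 0.0004 0.0681] [(np.float64(0.1085), np.float64(0.0415), np.float64(0.0674)), (np.float64(0.1086), np.float64(-0.0408), np.float64(0.0688))]
hbl [0.6104 0.1496 0.1155] [ 0.071   0.019  -0.0086] 0.0008
hbr [0.6086 0.1364 0.1208] [0.0657 0.0197 0.0047] 0.0001
hkr [0.5703 0.1437 0.119 ] [ 0.0676 -0.0192  0.0049] 0.0003
f1 [0.6357 0.1607 0.0821] [ 0.1044  0.0417 -0.0243] 0.0002
f3 [0.5446 0.1301 0.0812] [ 0.1054 -0.0418  0.0231] 0.0015
[0.5530857  0.37260113 0.33101381]
```

Heights agree across views: handle top 0.116–0.121, flange about 0.078–0.081. Offsets are about −1.5 mm along tool z. I descend to TCP z≈0.086 and close.

Request:
drive_tool(
  rows=[
    [[0.06,0.015,0,-0.0015,0],[0.06,0.035,0,-0.0015,0],[0.06,0.055,0,-0.0015,0],[0.06,0.075,0,-0.0015,0],[0.06,0.09,0,-0.0015,0],[0.06,0.1,0,-0.0015,0],[0.06,0.1,0,-0.0015,0],[0.06,0.1,0,-0.0015,0],[0.06,0.1,0,-0.0015,0]],
  ],
)

```text
clock: 2.82
tool_pos: [0.5919, 0.1467, 0.0885]
eef_rot: [0.547, 0.449, -0.545, 0.45]
contact_force: [-0.3, -0.0, 0.3]
finger_gap: 0.648
```

Request:
drive_tool(
  rows=[
    [[0,0,0,0,0],[0,0,0,0,0],[0,0,0,0,0],[0,0,0,0,0],[0,0,0,0,0],[0,0,0,0,0]],
  ],
  force=30,
)

```text
clock: 3.32
tool_pos: [0.591, 0.1471, 0.0871]
eef_rot: [0.546, 0.449, -0.546, 0.449]
contact_force: [-0.9, -0.1, -0.4]
finger_gap: 0.267
```

Run:
```python
from h import *
import pickle
st=ctrl.read_state();im=camera("wrist");pickle.dump(st,open("st2.pkl","wb"))
for k in ["clock","tool_pos","contact_force","wrist_torque","finger_gap","q"]: print(k,np.round(st[k],4))
print(R.from_quat(st["eef_rot"]).as_matrix().round(4))
cv2.imwrite("pics/w2.png",im[:,:,::-1])
```

```text
clock 3.3167
tool_pos [0.591  0.1471 0.0871]
contact_force [-0.8816 -0.1162 -0.4058]
wrist_torque [ 0.0616  0.0557 -0.0334]
finger_gap 0.2672
q [0.1598 0.2204 1.5727 0.     1.3484 1.9237]
[[ 1.000e-04  9.814e-01 -1.919e-01]
 [ 0.000e+00 -1.919e-01 -9.814e-01]
 [-1.000e+00  0.000e+00 -1.000e-04]]
```

View pics/w2.png

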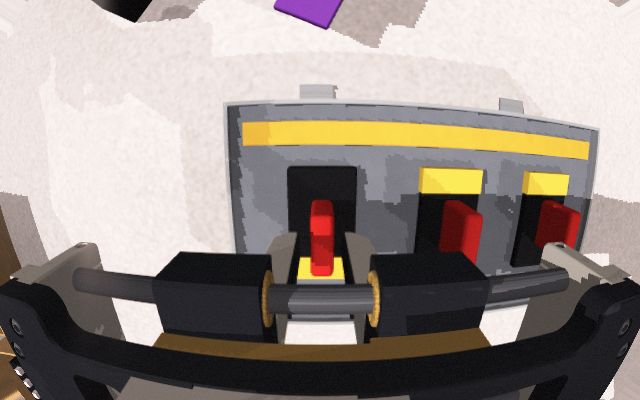

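The fingers straddle the handle at (321,238) but are still closing (25 mm gap).

Request:
drive_tool(
  rows=[
    [[0,0,0,0,0],[0,0,0,0,0],[0,0,0,0,0],[0,0,0,0,0],[0,0,0,0,0]],
  ],
  force=35,
)

```text
clock: 3.78
tool_pos: [0.591, 0.1471, 0.087]
eef_rot: [-0.546, -0.449, 0.546, -0.449]
contact_force: [0.4, -0.2, 0.2]
finger_gap: 0.006
```

Run:
```python
from h import *
import pickle
st=ctrl.read_state();im=camera("wrist");pickle.dump(st,open("st2.pkl","wb"))
for k in ["clock","tool_pos","contact_force","wrist_torque","finger_gap"]: print(k,np.round(st[k],4))
cv2.imwrite("pics/w3.png",cv2.resize(im[140:300,220:420,::-1],None,fx=4,fy=3.7,interpolation=cv2.INTER_CUBIC))
cv2.imwrite("pics/w3full.png",im[:,:,::-1])
```

```text
clock 3.7833
tool_pos [0.591  0.1471 0.087 ]
contact_force [ 0.3861 -0.2469  0.1917]
wrist_torque [ 0.0267 -0.0667  0.0063]
finger_gap 0.006
```

View pics/w3.png

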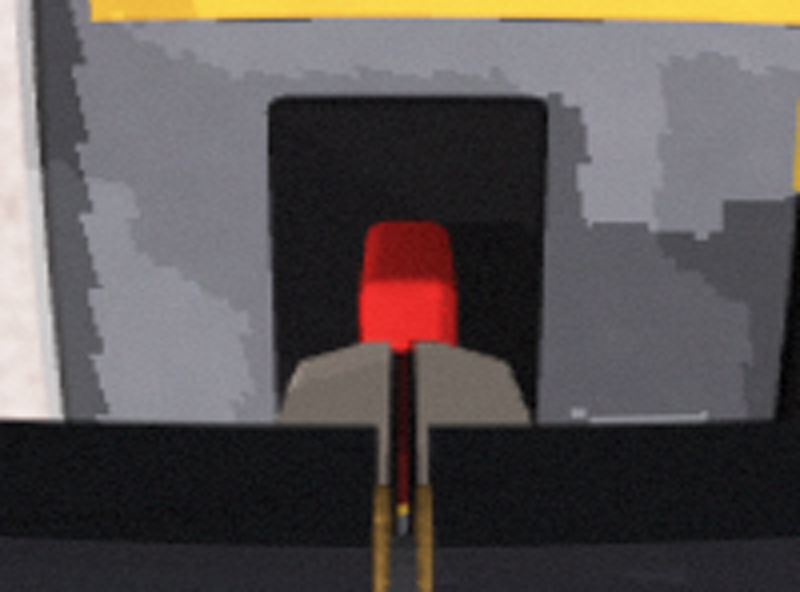

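The gap reads about 0 with no contact force, and the fingers seem to have closed over the handle rather than on it. I'll check this before moving.

Run:
```python
from h import *
import pickle
st=pickle.load(open("st2.pkl","rb"))
m=camera_model("wrist");f=K(m)[0,0];Ti=np.linalg.inv(m["T_tool_cam"])
def pj(p):
    c=Ti[:3,:3]@p+Ti[:3,3];r=np.hypot(c[0],c[1]);th=np.arctan2(r,c[2]);return (c[:2]/r*th*f+[m["cx"],m["cy"]]).round(1)
print("TCP",pj(np.zeros(3)),"grasp pt",pj(np.array([-.019,0,0])),"40 behind",pj(np.array([-.04,0,0])))
print("pad edges at TCP y+-7.5",pj(np.array([0,.0075,0])),pj(np.array([0,-.0075,0])),pj(np.array([-.019,.0075,.007])))
for y in (.02,-.02): print("handle top end",y,pj(np.array([-.031,y,0])),pj(np.array([-.031,y,.007])),pj(np.array([-.031,y,-.007])))
cv2.imwrite("pics/s3.png",camera("scene")[:,:,::-1][:320,200:600].repeat(2,0).repeat(2,1)[:600])
cv2.imwrite("pics/t3.png",camera("top")[:,:,::-1])
print(ctrl.read_state()["finger_gap"])
```

```text
TCP [321.  228.2] grasp pt [321.1 238.5] 40 behind [321.2 252.4]
pad edges at TCP y+-7.5 [321.  217.7] [321.  238.5] [332.6 227.1]
handle top end 0.02 [321.1 213.2] [333.6 213.2] [308.7 213.2]
handle top end -0.02 [321.1 276.3] [332.7 276.2] [309.6 276.2]
0.0062542387150951945
```

View pics/s3.png

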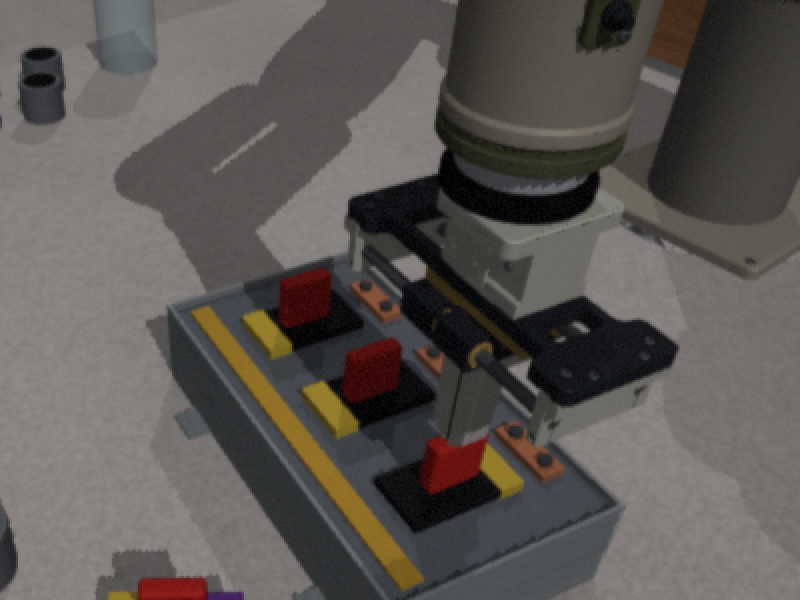

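View pics/w3full.png

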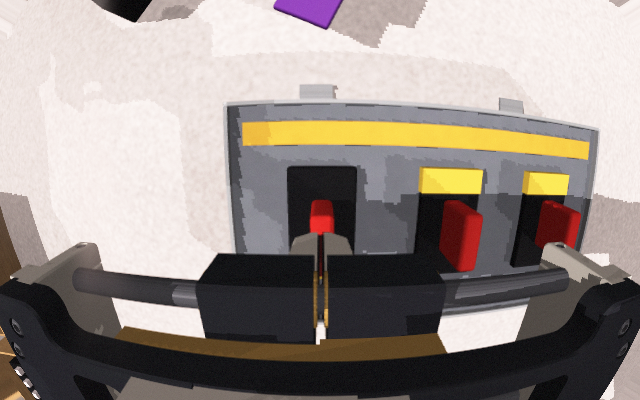

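Run:
```python
from h import *
t=cv2.imread("pics/t3.png");cv2.imwrite("pics/t3c.png",cv2.resize(t[170:335,195:435],None,fx=3.3,fy=3.3,interpolation=cv2.INTER_CUBIC))
s=cv2.imread("pics/s3.png")[330:520,330:560];cv2.imwrite("pics/s3c.png",cv2.resize(s,None,fx=3,fy=3,interpolation=cv2.INTER_CUBIC))
m=camera_model("scene");st=ctrl.read_state();Rt=R.from_quat(st["eef_rot"]).as_matrix()
for x in (0,-.019,-.031):
  for y in (.0075,-.0075):
    for z in (.0,.017,-.017):
      p=st["tool_pos"]+Rt@np.array([x,y,z]);uv=cv2.projectPoints(p.reshape(1,3),m["rvec"],m["tvec"],K(m),None)[0].ravel()
      uvt=cv2.projectPoints(p.reshape(1,3),camera_model("top")["rvec"],camera_model("top")["tvec"],K(camera_model("top")),None)[0].ravel()
      print((x,y,z),"in s3c",(((uv-[200,0])*2-[330,330])*3).round(),"t3c",((uvt-[195,170])*3.3).round())
```

```text
(0, 0.0075, 0.0) in s3c [327. 433.] t3c [188. 206.]
(0, 0.0075, 0.017) in s3c [280. 381.] t3c [224. 213.]
(0, 0.0075, -0.017) in s3c [375. 486.] t3c [153. 200.]
(0, -0.0075, 0.0) in s3c [384. 409.] t3c [182. 238.]
(0, -0.0075, 0.017) in s3c [337. 358.] t3c [218. 244.]
(0, -0.0075, -0.017) in s3c [433. 462.] t3c [147. 232.]
(-0.019, 0.0075, 0.0) in s3c [340. 371.] t3c [181. 204.]
(-0.019, 0.0075, 0.017) in s3c [292. 319.] t3c [217. 210.]
(-0.019, 0.0075, -0.017) in s3c [390. 425.] t3c [144. 197.]
(-0.019, -0.0075, 0.0) in s3c [399. 347.] t3c [174. 236.]
(-0.019, -0.0075, 0.017) in s3c [350. 297.] t3c [211. 243.]
(-0.019, -0.0075, -0.017) in s3c [449. 400.] t3c [138. 230.]
(-0.031, 0.0075, 0.0) in s3c [349. 330.] t3c [176. 202.]
(-0.031, 0.0075, 0.017) in s3c [300. 279.] t3c [213. 209.]
(-0.031, 0.0075, -0.017) in s3c [400. 384.] t3c [139. 196.]
(-0.031, -0.0075, 0.0) in s3c [408. 307.] t3c [169. 235.]
(-0.031, -0.0075, 0.017) in s3c [359. 256.] t3c [206. 242.]
(-0.031, -0.0075, -0.017) in s3c [460. 360.] t3c [132. 229.]
```

View pics/s3c.png

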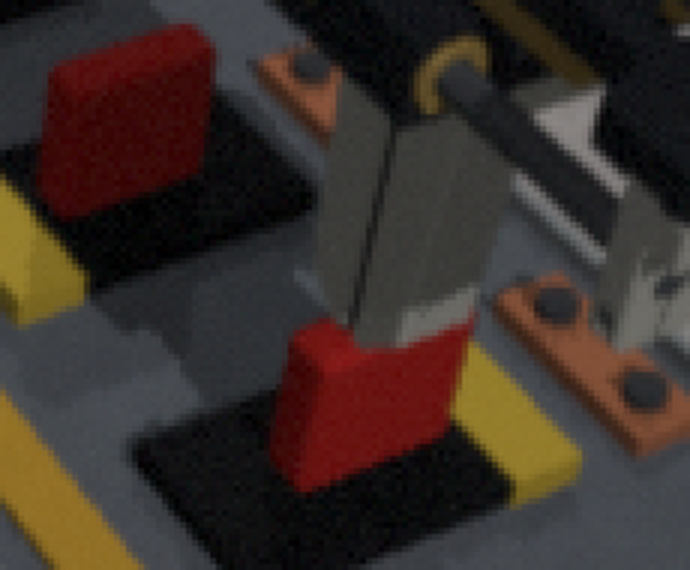

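View pics/t3c.png

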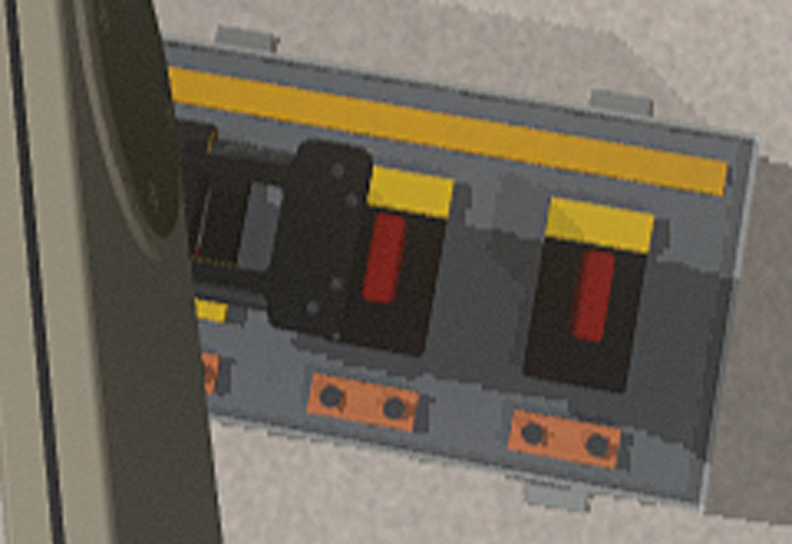

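The tips really end about 30 mm short of the reported TCP: near s3c (352,338), just above the handle top, and that holds in w1 and w2 too. So the fingers closed over the handle without touching it. I'll reopen and go down further in guarded steps, going by the pictures and the force.

Request:
drive_tool(
  rows=[
    [[0.06,-0.004,0,0,0],[0.06,-0.004,0,0,0],[0.06,-0.004,0,0,0],[0.06,-0.004,0,0,0],[0.06,-0.004,0,0,0],[0.06,-0.004,0,0,0],[0.06,-0.004,0,0,0],[0.06,-0.004,0,0,0],[0.06,-0.004,0,0,0],[0.06,-0.004,0,0,0]],
  ],
)

```text
clock: 4.77
tool_pos: [0.591, 0.147, 0.091]
eef_rot: [-0.546, -0.449, 0.546, -0.449]
contact_force: [-0.6, -0.3, -0.4]
finger_gap: 0.637
```

Request:
drive_tool(
  rows=[
    [[0.06,0.004,0,0,0],[0.06,0.009,0,0,0],[0.06,0.014,0,0,0],[0.06,0.019,0,0,0],[0.06,0.019,0,0,0],[0.06,0.019,0,0,0]],
  ],
)

```text
clock: 5.27
tool_pos: [0.5904, 0.147, 0.0712]
eef_rot: [-0.545, -0.45, 0.546, -0.449]
contact_force: [0.3, 0.3, -0.7]
finger_gap: 0.646
```

```bash
cat > look.py <<'E'
from h import *
import sys
n=sys.argv[1];st=ctrl.read_state()
for k in ["clock","tool_pos","contact_force","finger_gap"]: print(k,np.round(st[k],4))
s=camera("scene")[:,:,::-1];cv2.imwrite(f"pics/s_{n}.png",cv2.resize(s[110:310,330:540],None,fx=3,fy=3,interpolation=cv2.INTER_CUBIC)[:600])
st=ctrl.read_state();w=camera("wrist")[:,:,::-1];cv2.imwrite(f"pics/w_{n}.png",w)
import pickle;pickle.dump(st,open(f"st_{n}.pkl","wb"))
E
python3 look.py d1
```

```text
clock 5.2667
tool_pos [0.5904 0.147  0.0712]
contact_force [ 0.2518  0.3421 -0.6814]
finger_gap 0.6458
```

View pics/s_d1.png

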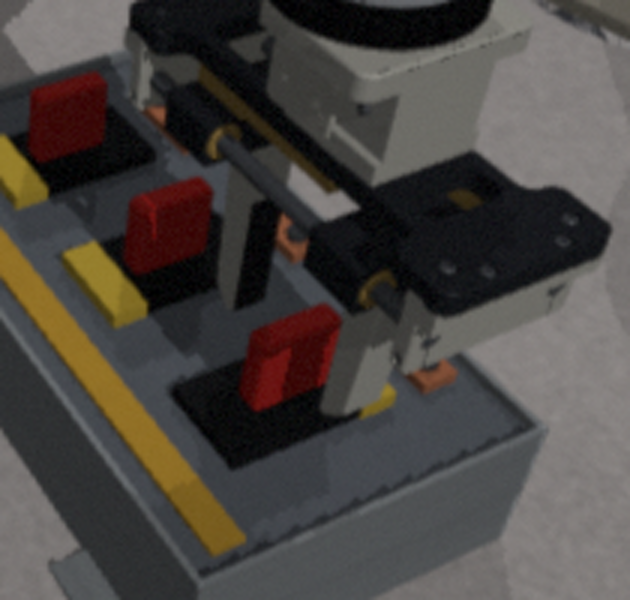

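View pics/w_d1.png

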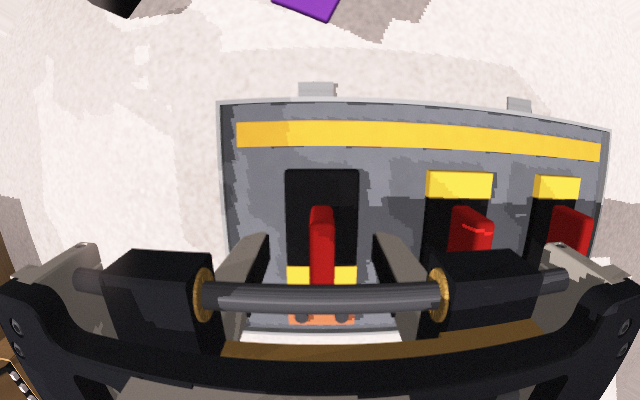

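The near finger's tip is at (335,413) and the far one's at (225,305), both beside the handle in the scene crop. I'll compute their actual height.

Run:
```python
from h import *
import pickle
st=pickle.load(open("st_d1.pkl","rb"));m=camera_model("scene");Rt=R.from_quat(st["eef_rot"]).as_matrix()
for x in (0,-.01,-.02,-.03,-.04):
  print(x,[tuple(((cv2.projectPoints((st["tool_pos"]+Rt@np.array([x,y,z])).reshape(1,3),m["rvec"],m["tvec"],K(m),None)[0].ravel()-[330,110])*3).round()) for y,z in [(.0075,-.03),(-.0075,-.03),(.0075,.03),(-.0075,.03)]])
c=camera_model("wrist");T=np.array(c["T_tool_cam"])
# tips in wrist image vs scene
u=[(265,234),(375,234)]
for uv in u:
    o,d=ray("wrist",uv,st); 
    for z in (.07,.09,.1): p=o+d*(z-o[2])/d[2];print(uv,z,((p-st["tool_pos"])@Rt).round(4))
# triangulate near inner tip corner
for sc,wr in [((322,410),(266,234)),((220,303),(374,234))]:
    p,e=tri(ray("scene",(330+sc[0]/3,110+sc[1]/3)),ray("wrist",wr,st));print("tip",p.round(4),((p-st["tool_pos"])@Rt).round(4),round(e,4))
```

```text
0 [(np.float64(306.0), np.float64(453.0)), (np.float64(335.0), np.float64(440.0)), (np.float64(224.0), np.float64(360.0)), (np.float64(251.0), np.float64(349.0))]
-0.01 [(np.float64(310.0), np.float64(438.0)), (np.float64(339.0), np.float64(425.0)), (np.float64(227.0), np.float64(344.0)), (np.float64(255.0), np.float64(333.0))]
-0.02 [(np.float64(314.0), np.float64(422.0)), (np.float64(343.0), np.float64(409.0)), (np.float64(230.0), np.float64(329.0)), (np.float64(258.0), np.float64(318.0))]
-0.03 [(np.float64(318.0), np.float64(405.0)), (np.float64(348.0), np.float64(393.0)), (np.float64(232.0), np.float64(312.0)), (np.float64(261.0), np.float64(301.0))]
-0.04 [(np.float64(322.0), np.float64(389.0)), (np.float64(352.0), np.float64(376.0)), (np.float64(236.0), np.float64(296.0)), (np.float64(264.0), np.float64(285.0))]
(265, 234) 0.07 [ 0.0017 -0.0051 -0.0389]
(265, 234) 0.09 [-0.0183  0.0025 -0.035 ]
(265, 234) 0.1 [-0.0283  0.0063 -0.0331]
(375, 234) 0.07 [ 0.0017 -0.0051  0.0374]
(375, 234) 0.09 [-0.0183  0.0025  0.0336]
(375, 234) 0.1 [-0.0283  0.0063  0.0317]
tip [0.6037 0.1773 0.1009] [-0.0292  0.0068 -0.0322] 0.0003
tip [0.597  0.115  0.1098] [-0.0381  0.0122  0.0302] 0.0046
```

The actual tips are at z≈0.101, 29 mm above the reported TCP. I go 14 mm further down, which leaves tips about 0.087 and flange top about 0.078, then close.

Request:
drive_tool(
  rows=[
    [[0.06,0.005,0,0,0],[0.06,0.01,0,0,0],[0.06,0.014,0,0,0],[0.06,0.014,0,0,0],[0.06,0.014,0,0,0]],
  ],
)

```text
clock: 5.78
tool_pos: [0.5905, 0.147, 0.0574]
eef_rot: [-0.546, -0.45, 0.546, -0.449]
contact_force: [-0.0, -0.1, -0.2]
finger_gap: 0.645
```

Request:
drive_tool(
  rows=[
    [[0,0,0,0,0],[0,0,0,0,0],[0,0,0,0,0],[0,0,0,0,0],[0,0,0,0,0],[0,0,0,0,0],[0,0,0,0,0],[0,0,0,0,0],[0,0,0,0,0],[0,0,0,0,0],[0,0,0,0,0]],
  ],
  force=35,
)

```text
clock: 6.7
tool_pos: [0.591, 0.147, 0.0581]
eef_rot: [-0.546, -0.449, 0.546, -0.449]
contact_force: [-0.0, -0.2, 1.1]
finger_gap: 0.147
```

```bash
python3 look.py d2
```

```text
clock 6.7
tool_pos [0.591  0.147  0.0581]
contact_force [-0.0299 -0.1682  1.1365]
finger_gap 0.1471
```

View pics/s_d2.png

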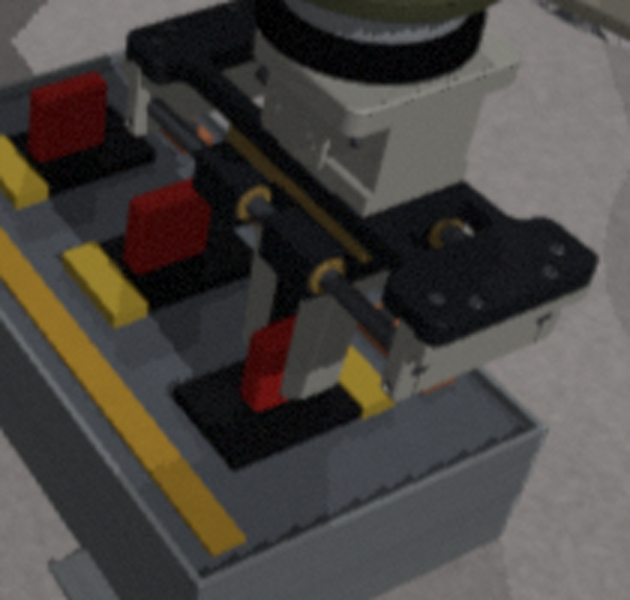

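View pics/w_d2.png

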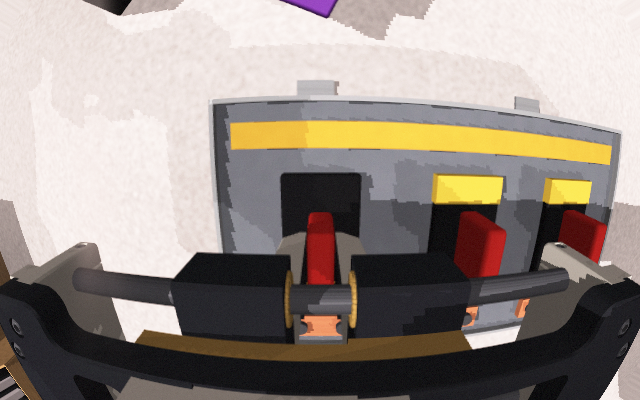

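The gripper holds the handle: the gap is 13.7 mm, matching the 14 mm tab, with the handle at (320,247) between the pads. Tool (0.591, 0.147) matches the slot centre I get from the bar and neighbours, about (0.591, 0.147). Now I pull it straight out.

Request:
drive_tool(
  rows=[
    [[0,-0.004,0,0,0],[0,-0.01,0,0,0],[0,-0.017,0,0,0],[0,-0.024,0,0,0],[0,-0.031,0,0,0],[0,-0.038,0,0,0],[0,-0.046,0,0,0],[0,-0.054,0,0,0],[0,-0.062,0,0,0],[0,-0.07,0,0,0],[0,-0.078,0,0,0],[0,-0.084,0,0,0],[0,-0.088,0,0,0],[0,-0.09,0,0,0],[0,-0.09,0,0,0]],
  ],
)

```text
clock: 8.05
tool_pos: [0.5913, 0.1471, 0.1485]
eef_rot: [0.546, 0.449, -0.546, 0.45]
contact_force: [-0.7, 0.1, -2.1]
finger_gap: 0.147
```

```bash
python3 look.py u1
```

```text
clock 8.05
tool_pos [0.5913 0.1471 0.1485]
contact_force [-0.7094  0.0799 -2.1042]
finger_gap 0.1468
```

View pics/s_u1.png

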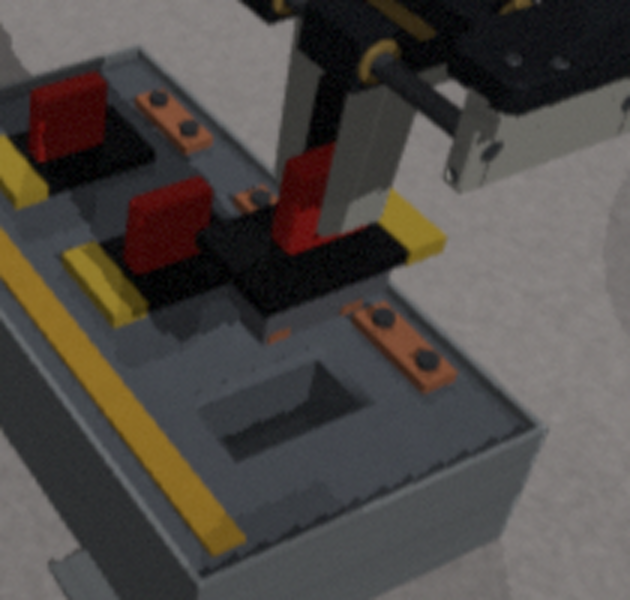

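View pics/w_u1.png

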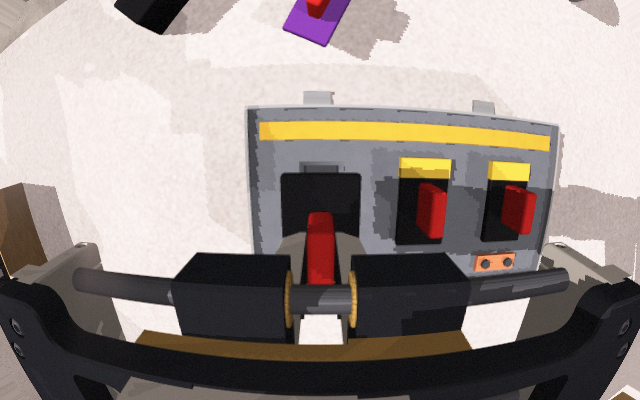

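The carrier is out: in the scene crop the empty slot is at (285,410) and the carrier hangs level with its yellow end at (415,230). Next I measure the mouth from this picture, then turn half round.

Run:
```python
from h import *
p=np.array([onz("scene",(330+u/3,110+v/3),.07) for u,v in [(197,407),(318,360),(372,402),(238,462)]])
print(p.round(4),p.mean(0).round(4),np.linalg.norm(np.diff(p,axis=0),axis=1))
```

```text
[[0.6205 0.1278 0.07  ]
 [0.5578 0.1411 0.07  ]
 [0.5583 0.1725 0.07  ]
 [0.6286 0.1602 0.07  ]] [0.5913 0.1504 0.07  ] [0.06412128 0.03140962 0.07137659]
```

Request:
drive_tool(
  rows=[
    [[0,0,0,0,-0.03],[0,0,0,0,-0.09],[0,0,0,0,-0.18],[0,0,0,0,-0.28],[0,0,0,0,-0.38],[0,0,0,0,-0.48],[0,0,0,0,-0.58],[0,0,0,0,-0.68],[0,0,0,0,-0.78],[0,0,0,0,-0.88],[0,0,0,0,-0.98],[0,0,0,0,-1.08],[0,0,0,0,-1.18],[0,0,0,0,-1.28],[0,0,0,0,-1.38],[0,0,0,0,-1.46],[0,0,0,0,-1.52],[0,0,0,0,-1.56],[0,0,0,0,-1.57]],
  ],
)

```text
clock: 9.73
tool_pos: [0.5906, 0.147, 0.1473]
eef_rot: [0.068, 0.704, -0.068, 0.703]
contact_force: [-0.1, 0.6, -1.9]
finger_gap: 0.151
```

Request:
drive_tool(
  rows=[
    [[0,0,0,0,-0.03],[0,0,0,0,-0.09],[0,0,0,0,-0.18],[0,0,0,0,-0.28],[0,0,0,0,-0.38],[0,0,0,0,-0.48],[0,0,0,0,-0.58],[0,0,0,0,-0.68],[0,0,0,0,-0.78],[0,0,0,0,-0.88],[0,0,0,0,-0.98],[0,0,0,0,-1.08],[0,0,0,0,-1.18],[0,0,0,0,-1.28],[0,0,0,0,-1.38],[0,0,0,0,-1.46],[0,0,0,0,-1.52],[0,0,0,0,-1.56],[0,0,0,0,-1.572],[0,0,0,0,-1.572]],
  ],
)

```text
clock: 11.4
tool_pos: [0.5908, 0.147, 0.1476]
eef_rot: [-0.449, 0.546, 0.449, 0.546]
contact_force: [0.1, 0.1, -2.1]
finger_gap: 0.15
```

```bash
python3 look.py r1
python3 - <<'E'
from h import *
st=ctrl.read_state();print(R.from_quat(st["eef_rot"]).as_matrix().round(4),st["q"].round(3),st["tool_pos"].round(4))
E
```

```text
clock 11.4
tool_pos [0.5908 0.147  0.1476]
contact_force [ 0.0507  0.0991 -2.0962]
finger_gap 0.1501
[[-3.000e-04 -9.811e-01  1.933e-01]
 [-1.000e-04  1.933e-01  9.811e-01]
 [-1.000e+00  3.000e-04 -1.000e-04]] [ 0.16   0.175  1.511 -0.     1.456 -1.217] [0.5909 0.147  0.1478]
```

View pics/s_r1.png

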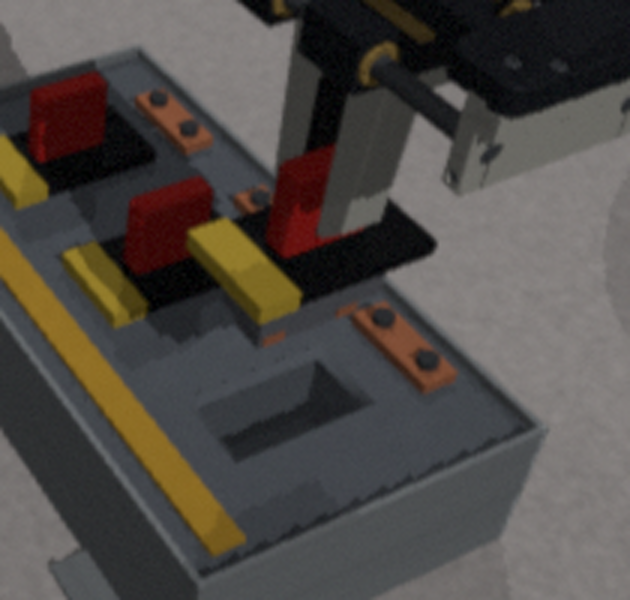

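View pics/w_r1.png

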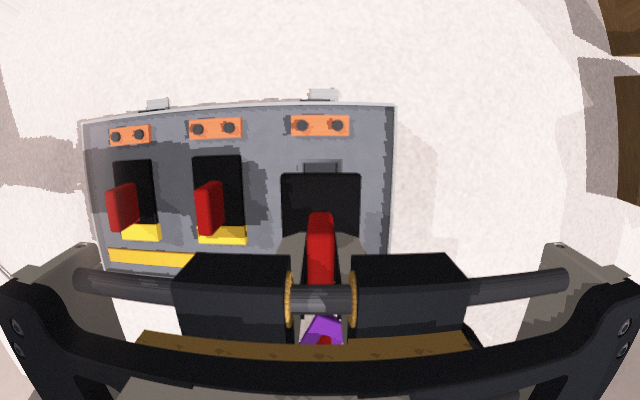

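The yellow end at (245,270) now faces the bar. I'll check the slot's alignment to the tool in both wrist views (before and after the turn) before lowering.

Run:
```python
import cv2,numpy as np
a=[cv2.resize(cv2.imread(f"pics/w_{n}.png")[150:250,270:370],(390,390),interpolation=cv2.INTER_CUBIC) for n in("u1","r1")]
a=[cv2.convertScaleAbs(x,alpha=1.6,beta=10) for x in a]
cv2.imwrite("pics/wslot.png",np.hstack([a[0],np.zeros((390,10,3),np.uint8),a[1]]))
b=cv2.imread("pics/s_r1.png")[340:480,180:390];cv2.imwrite("pics/sslot.png",cv2.convertScaleAbs(cv2.resize(b,None,fx=3.7,fy=3.7,interpolation=cv2.INTER_CUBIC),alpha=1.8))
```

```text
(no output)
```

View pics/wslot.png

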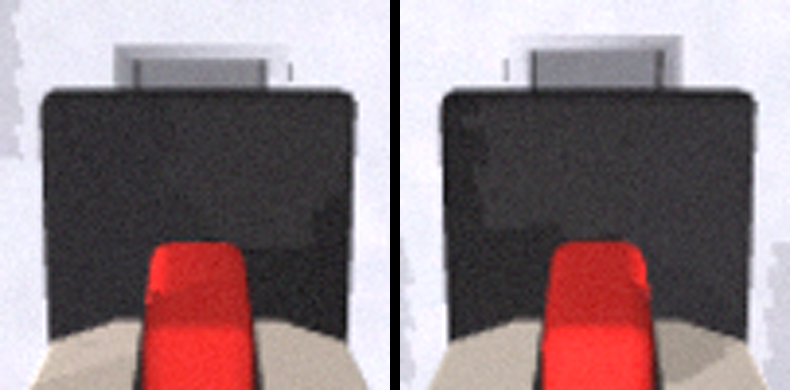

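View pics/sslot.png

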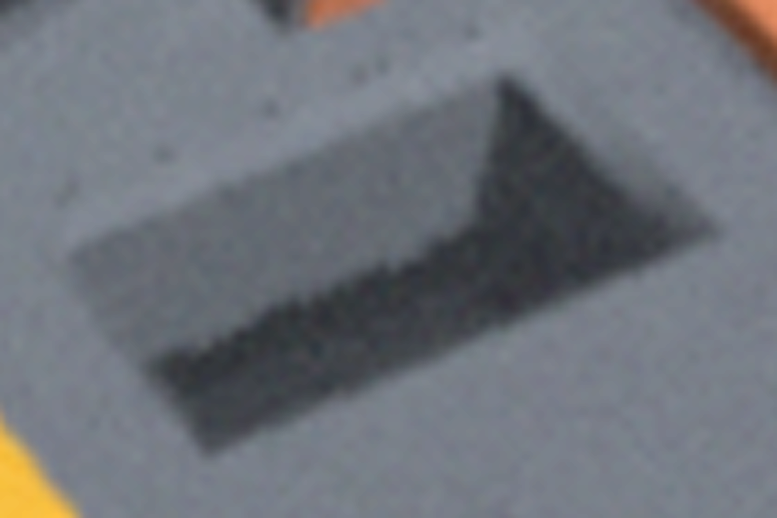

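Run:
```python
from h import *
import pickle
for n,outer,inner,ot,it in [("u1",(115,291),(135,267),45,60),("r1",(107,283),(131,261),38,50)]:
    st=pickle.load(open(f"st_{n}.pkl","rb"));Rt=R.from_quat(st["eef_rot"]).as_matrix()
    W=lambda u,v:(270+(u+.5)/3.9-.5,150+(v+.5)/3.9-.5)
    f=lambda u,v,z:((onz("wrist",W(u,v),z,st)-st["tool_pos"])@Rt)[1:].round(4)
    print(n,"outer",f(outer[0],ot,.07),f(outer[1],ot,.07),"inner z.066",f(inner[0],it,.066),f(inner[1],it,.066))
    zf=st["tool_pos"][2]+.02  # flange top: seated tool .058 <-> .078
    print(" flange corners",f(41,92,zf),f(355,92,zf), "handle front",f(152,243,zf),f(243,243,zf))
q=[(70,262),(505,78),(720,232),(208,455)]
for z in (.07,.066):
    p=np.array([onz("scene",(330+(180+u/3.7)/3,110+(340+v/3.7)/3),z) for u,v in q]);print(z,p.mean(0).round(4),np.linalg.norm(np.diff(p,axis=0),axis=1).round(4))
```

```text
u1 outer [ 0.0358 -0.0185] [0.0358 0.0219] inner z.066 [ 0.0317 -0.0142] [0.0317 0.0166]
 flange corners [ 0.0414 -0.023 ] [0.0414 0.024 ] handle front [ 0.0179 -0.0066] [0.0179 0.0074]
r1 outer [ 0.0374 -0.0203] [0.0374 0.02  ] inner z.066 [ 0.0341 -0.0151] [0.0341 0.0152]
 flange corners [ 0.0414 -0.023 ] [0.0414 0.024 ] handle front [ 0.0179 -0.0066] [0.0179 0.0074]
0.07 [0.5919 0.1512 0.07  ] [0.0636 0.0323 0.0731]
0.066 [0.5888 0.1491 0.066 ] [0.0642 0.0326 0.0737]
```

The slot and carrier line up to about 1 mm in the wrist views. The scene-only mouth estimate is 2–4 mm off in y. I trust it less because the tool sat at this same xy while the carrier was still seated. I lower with a 1 mm correction and stop just above the mouth.

Request:
drive_tool(
  rows=[
    [[0,0.006,0.001,-0.0005,0],[0,0.014,0.001,-0.0005,0],[0,0.022,0.001,-0.0005,0],[0,0.03,0.001,-0.0005,0],[0,0.037,0.001,-0.0005,0],[0,0.042,0.001,-0.0005,0],[0,0.044,0.001,-0.0005,0],[0,0.044,0.001,-0.0005,0]],
  ],
)

```text
clock: 12.17
tool_pos: [0.5894, 0.1467, 0.1031]
eef_rot: [-0.449, 0.546, 0.45, 0.545]
contact_force: [0.5, -0.2, -2.6]
finger_gap: 0.149
```

```bash
python3 look.py l1
```

```text
clock 12.1667
tool_pos [0.5894 0.1467 0.1031]
contact_force [ 0.4554 -0.1675 -2.5873]
finger_gap 0.1494
```

View pics/s_l1.png

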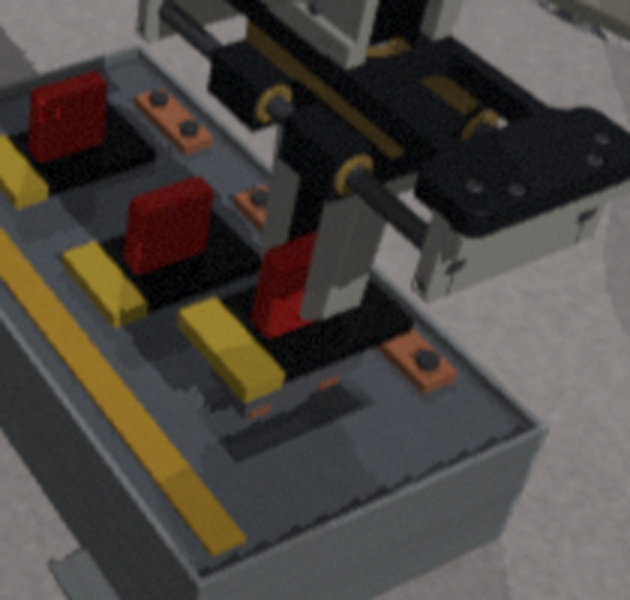

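The carrier is just above its slot, with its yellow end at (230,350) on the bar side. I lower it gently and watch the force.

Request:
drive_tool(
  rows=[
    [[0,0.003,0,0,0],[0,0.006,0,0,0],[0,0.009,0,0,0],[0,0.012,0,0,0],[0,0.015,0,0,0],[0,0.018,0,0,0],[0,0.021,0,0,0],[0,0.024,0,0,0],[0,0.024,0,0,0]],
  ],
)

```text
clock: 13.02
tool_pos: [0.5894, 0.1467, 0.0791]
eef_rot: [-0.449, 0.546, 0.45, 0.545]
contact_force: [-0.6, 0.1, -2.1]
finger_gap: 0.147
```

It is 15 mm into the slot with no contact force. I go on to home.

Request:
drive_tool(
  rows=[
    [[0,0.003,0,0,0],[0,0.006,0,0,0],[0,0.009,0,0,0],[0,0.012,0,0,0],[0,0.015,0,0,0],[0,0.018,0,0,0],[0,0.02,0,0,0],[0,0.02,0,0,0]],
  ],
)

```text
clock: 13.68
tool_pos: [0.5895, 0.1467, 0.0593]
eef_rot: [-0.449, 0.546, 0.45, 0.545]
contact_force: [0.6, -0.1, -3.2]
finger_gap: 0.152
```

Request:
drive_tool(
  rows=[
    [[0,0.001,0,0,0],[0,0.0015,0,0,0],[0,0.0015,0,0,0]],
  ],
)

```text
clock: 13.93
tool_pos: [0.59, 0.1468, 0.0586]
eef_rot: [-0.45, 0.546, 0.45, 0.546]
contact_force: [0.4, 0.4, -1.5]
finger_gap: 0.149
```

```bash
python3 look.py l2
```

```text
clock 13.9333
tool_pos [0.59   0.1468 0.0586]
contact_force [ 0.4017  0.364  -1.4585]
finger_gap 0.1493
```

View pics/s_l2.png

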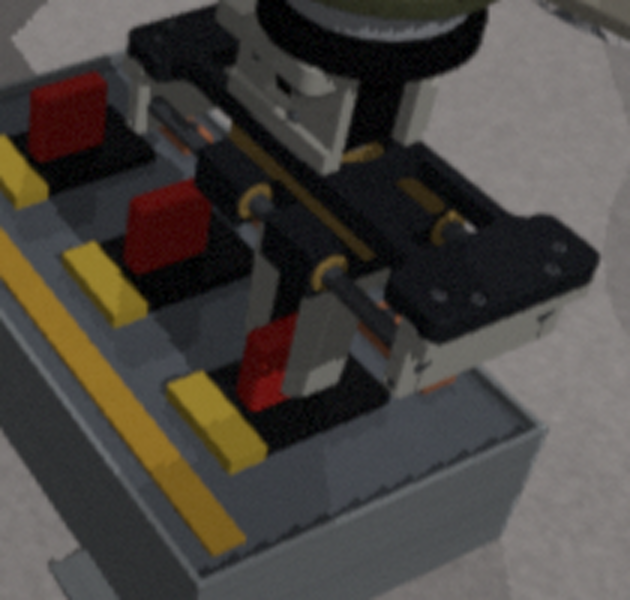

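It is nearly home, at z 0.0586 against about 0.058 when first gripped. I press down a little until the force shows it is seated.

Request:
drive_tool(
  rows=[
    [[0,0.0005,0,0,0],[0,0.001,0,0,0],[0,0.001,0,0,0]],
  ],
)

```text
clock: 14.28
tool_pos: [0.5902, 0.1468, 0.0581]
eef_rot: [-0.45, 0.546, 0.449, 0.546]
contact_force: [-0.8, 0.2, 1.6]
finger_gap: 0.148
```

Request:
drive_tool(
  rows=[
    [[0,0.0005,0,0,0],[0,0.001,0,0,0],[0,0.001,0,0,0]],
  ],
)

```text
clock: 14.53
tool_pos: [0.5902, 0.1468, 0.0581]
eef_rot: [-0.45, 0.546, 0.449, 0.546]
contact_force: [-5.8, -0.7, 9.9]
finger_gap: 0.145
```

Force is now +9.9 N with z stopped at 0.0581, the original seated height, so it is home. I relieve the pressure and open. The next flange edge is 71 mm away, so a 40 mm opening is clear.

Request:
drive_tool(
  rows=[
    [[0,-0.0005,0,0,0],[0,-0.001,0,0,0],[0,-0.001,0,0,0],[0.04,-0.001,0,0,0],[0.04,-0.001,0,0,0],[0.04,-0.001,0,0,0],[0.04,-0.001,0,0,0],[0.04,-0.001,0,0,0],[0.04,-0.001,0,0,0],[0.04,-0.001,0,0,0],[0.04,-0.001,0,0,0]],
  ],
)

```text
clock: 15.45
tool_pos: [0.5899, 0.1468, 0.0575]
eef_rot: [-0.45, 0.546, 0.45, 0.546]
contact_force: [-0.5, -0.3, 0.5]
finger_gap: 0.429
```

```bash
python3 look.py o1
```

```text
clock 15.45
tool_pos [0.5899 0.1468 0.0575]
contact_force [-0.5068 -0.3179  0.4591]
finger_gap 0.4292
```

View pics/w_o1.png

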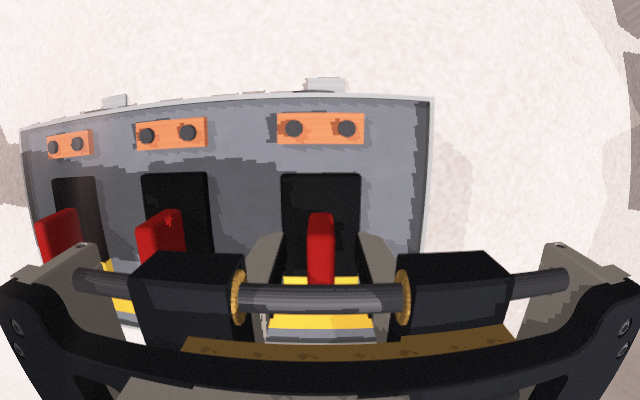

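The handle at (320,250) is free between the open fingers. I rise straight up, then back off so the cameras can see the box.

Request:
drive_tool(
  rows=[
    [[0.04,-0.005,0,0,0],[0.04,-0.015,0,0,0],[0.04,-0.03,0,0,0],[0.04,-0.05,0,0,0],[0.04,-0.07,0,0,0],[0.04,-0.09,0,0,0],[0.04,-0.11,0,0,0],[0.04,-0.125,0,0,0],[0.04,-0.135,0.02,0,0],[0.04,-0.14,0.05,0,0],[0.04,-0.14,0.08,0,0],[0.04,-0.14,0.11,0,0],[0.04,-0.14,0.13,0,0],[0.04,-0.14,0.14,0,0],[0.04,-0.14,0.14,0,0],[0.04,-0.14,0.14,0,0],[0.04,-0.14,0.14,0,0]],
  ],
)

```text
clock: 16.97
tool_pos: [0.4537, 0.1734, 0.1981]
eef_rot: [-0.45, 0.546, 0.449, 0.546]
contact_force: [0.7, -0.3, -0.1]
finger_gap: 0.429
```

```bash
python3 look.py e1
python3 - <<'E'
from h import *
t=camera("top")[:,:,::-1];cv2.imwrite("pics/t_e1.png",t);cv2.imwrite("pics/t_e1c.png",cv2.resize(t[170:335,195:435],None,fx=3.3,fy=3.3,interpolation=cv2.INTER_CUBIC))
E
```

```text
clock 16.9667
tool_pos [0.4537 0.1734 0.1981]
contact_force [ 0.6544 -0.3448 -0.0921]
finger_gap 0.4292
```

View pics/s_e1.png

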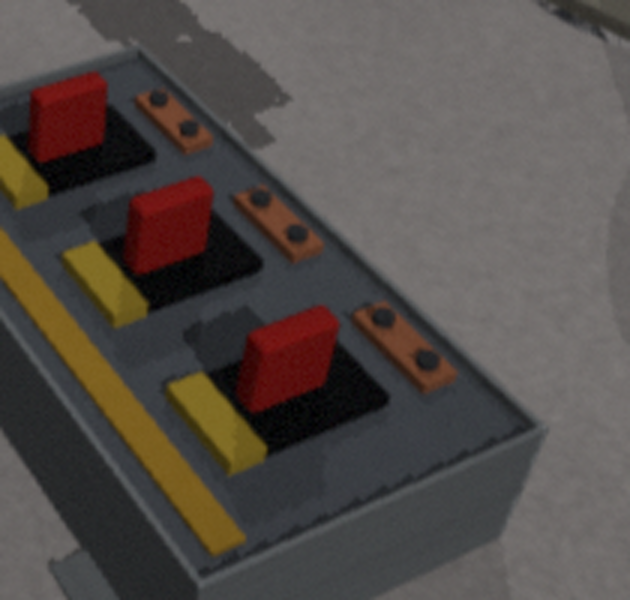

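View pics/t_e1c.png

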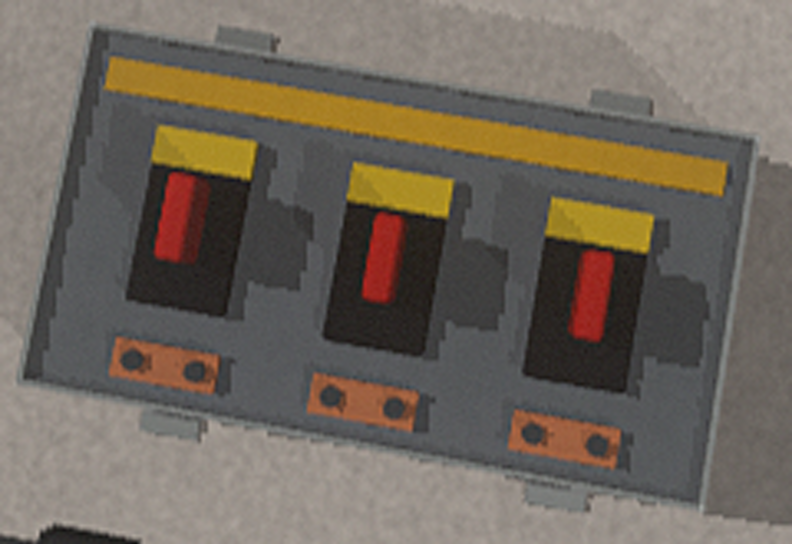

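View pics/w_e1.png

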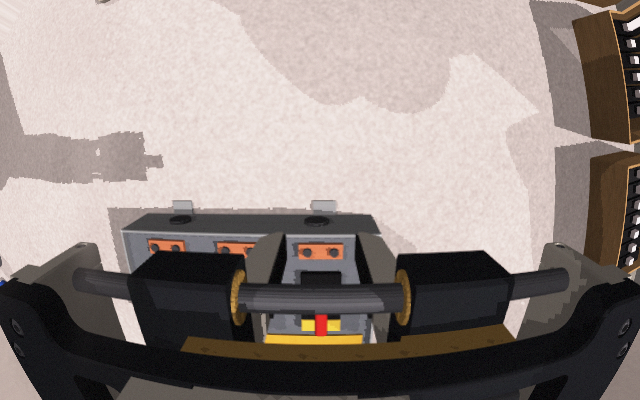

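All three yellow ends are at the bar: top crop (205,152), (400,190), (601,225). The turned carrier lies flat and the neighbours are unmoved. One last height check from the two views.

Run:
```python
from h import *
T=lambda u,v:np.array([195+(u+.5)/3.3-.5,170+(v+.5)/3.3-.5]); S=lambda u,v:np.array([330+(u+.5)/3-.5,110+(v+.5)/3-.5])
for n,a,b in [("yellow left",(150,163),None),("bar-left",(156,125),(231,460)),("bar-right",(257,142),(167,385)),("away-left",(127,300),(388,396)),("mid nb bar-right",(454,179),(62,252)),("mid nb bar-left",(350,162),(114,314)),("hnd top away-left",(155,262),(338,325))]:
    if b: p,e=tri(ray("top",T(*a)),ray("scene",S(*b)));print(n,p.round(4),round(e,4))
c=np.mean([onz("top",T(*a),.078) for a in [(156,125),(257,142),(228,317),(127,300)]],0);print("centre",c.round(4))
d=cv2.absdiff(cv2.imread("pics/t_e1c.png"),cv2.imread("pics/ctop.png"))
```

```text
bar-left [0.6382 0.1627 0.0816] 0.0002
bar-right [0.6289 0.1151 0.0795] 0.0012
away-left [0.556  0.1771 0.077 ] 0.0001
mid nb bar-right [0.6091 0.022  0.0798] 0.0016
mid nb bar-left [0.6186 0.0704 0.0815] 0.0
hnd top away-left [0.5729 0.1558 0.1139] 0.0012
centre [0.5928 0.146  0.078 ]
```

The turned carrier's bar-end corners measure z 0.0816 and 0.0795, against 0.0815 and 0.0798 for its seated neighbour, so it is fully home.

Run:
```python
from rig import ctrl
print(ctrl.hand_in()); print(ctrl.read_state()["clock"])
```

```text
the job is handed in; nothing more can be done
None
the job is handed in; nothing more can be done
```

The reversed carrier is back in its own slot with its yellow end next to the bar, fully home and released. I pulled it out by the handle (leftmost in the top view), turned it 180° in the air and lowered it in while still gripped. The job was handed in at about 17 s.

**Last checks:**
- **Seating:** z stopped at the original seated height of 0.058 with about 10 N of downward force. The flange corners at the bar end are at the same height as the middle neighbour's (0.0816 and 0.0795 m against 0.0815 and 0.0798 m).
- **Orientation and neighbours:** all three yellow ends are at the bar. The other two carriers look unmoved in the pictures, and the purple look-alike was never touched.

**What failed or disagreed:**
- **First grasp:** the fingers closed just above the handle without touching it, because the real fingertips end about 29 mm short of the reported TCP. I reopened, went lower and gripped it properly the second time.
- **Slot position:** an estimate from the scene camera alone was 2–4 mm off from the other measurements. I used the wrist views and the position at the grasp instead, and the insertion met no resistance.

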